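# Stand the tall bottle on its coaster

### The job

Take the tall, slender sauce bottle out of the slanted wooden rack and stand it upright in the middle of the empty round coaster: set it down, do not drop it. Let go and make sure that it stays standing by itself, without wobbling. Leave the squat jar lying in the rack where it is.

Things in the scene. Friction and masses are not known exactly. Their poses are not given: they have to be found in the camera images.
- bottle: Tall slender glass sauce bottle, narrow neck, yellow cap: 198 mm high, body and flat foot 44 mm in diameter, 0.2 to 0.35 kg. Leans in either bay of the rack, nothing within 45 mm beside its cap. Origin: centre of its foot; z along its axis to the cap. Straight sides only at the cap (24 mm in diameter, z = 174 to 198 mm) and the lower body (z below 100 mm); the shoulders between taper.
- coaster: The empty round dark wooden coaster (the other coaster, alike, has a mug 94 mm high on it): 100 mm in diameter, 8 mm thick, flat, fixed to the worktop. Origin: centre of its underside, on the worktop; z up. Its top is 8 mm above the origin.
- rack: Slanted wooden rack, 220 mm wide (x), fixed. Origin: middle of its underside; z up, x away from the robot within 15 degrees. Things in its two bays (x = +50, -50 mm) lean 35 degrees from vertical, tops towards -y (to the robot's right); foot centre at y = 55, z = 30 mm. Rails under them and thin pegs beside them (2 mm to spare) end 115 mm up their length; draw things out along their own axis.
- jar: Squat spice jar with a red cap, 44 mm in diameter, 110 mm high, a plain cylinder without a neck, that leans in the rack's other bay. To be left there. Origin: centre of its foot; z along its axis to the cap.
Mind the look-alikes: they are no part of the job. Leave any blue look-alike of the coaster alone.

How it is judged:
On the way, in this order (a step that is already met when the one before it is completed fails the run):
1. the gripper holds the bottle upright (within 15 degrees) over the coaster (axis within 30 mm of its centre), the foot less than 20 mm above its top (horizontal distance between bottle and coaster below 0.03 m and angle between bottle's own z axis and vertical below 0.26 rad and z of bottle in the frame of coaster below 0.028 m and contact force between bottle and the fingers above 0.5 N), for 0.05 s.
2. the bottle, let go, stands on the coaster without wobble for half a second (horizontal distance between bottle and coaster below 0.02 m and angle between bottle's own z axis and vertical below 0.1 rad and z of bottle in the frame of coaster between 0.004 and 0.013 m and contact force between bottle and coaster above 0.5 N and contact force between bottle and the fingers below 0.05 N and linear speed of bottle below 0.02 m/s and angular speed of bottle below 0.15 rad/s), for 0.5 s.
At the end, for the whole second after the job is handed in: The bottle stands on the coaster, its axis within 20 mm of the centre and within 5.7 degrees of vertical, let go and at rest (under 20 mm/s and 0.15 rad/s); the squat jar is within 20 mm of where it was (all of step 2 and distance of jar from where it was at the start of the episode below 0.02 m); the robot touches nothing.
It fails at once if the squat jar in the rack is shifted by more than 30 mm (distance of jar from where it was at the start of the episode above 0.03 m).
It fails at once if the bottle falls over (leans more than 70 degrees) (angle between bottle's own z axis and vertical above 1.22 rad).
It also fails if it takes over 40 s, if anything falls off the work surface, if the arm or the gripper's body presses on something with over 40 N, if the wrist force passes 120 N, or if a joint passes its speed limit or range.

### The arm

A 7-joint arm with a two-finger parallel gripper is mounted at the origin on a cart in front of the work surface, level with it; the furniture and walls round the work are solid. World frame = base frame: x ahead of the robot, y to its left, z up, the work surface at z = 0. Lengths are in m, angles in rad, forces in N, time in s.
With the tool pointing down it reaches from about 0.35 to 0.9 m from the base axis. Payload 7.2 kg.
Tool frame: the origin (TCP) lies midway between the tips of the shut fingers; the grasp point (between the pads) lies robot.pinch_z behind it (robot.pinch_z is the distance from the TCP to the grasp point, in m); z points along the fingers, y is the direction in which the jaws open and shut (so a half turn about z gives the same grasp; the last joint's range is limited). The gripper opens to 85 mm and grips with 20 to 120 N. Pads are 22 mm wide; open, the fingers measure 114 mm over their backs; the gripper's body (76 mm by 85 mm) begins 54 mm behind the grasp point. The pads swing forward as they close: fully open they stand 13 mm farther back than shut.
Start: joints at [-1.371, 0.411, -0.013, 1.596, 0.006, 1.134, -0.082], TCP at [0.165, 0.603, 0.231] pointing down, gripper open.
Joint ranges: [-2.95, 2.95], [-0.29, 1.99], [-1.47, 1.44], [0.14, 2.54], [-1.03, 4.17], [0.13, 1.85], [-2.86, 2.86]. Speed limits (rad/s): [2.39, 2.39, 3.01, 3.01, 3.14, 3.14, 3.14].

### API

Orientations are given as a unit quaternion [w, x, y, z].
In Python, from station import robot gives the robot as it stands. The module is installed in compiled form; this text tells all that it offers.
- The arm moves only by the tool play_rows, never from a script. Its argument "series" is a list of rows, each an object of numbers: "tx", "ty", "tz": the shift along the tool's x, y, z in units of 40 mm (1.0 is 40 mm); "ax", "ay", "az": the turn, a rotation vector about the tool's x, y, z in units of 10 degrees (1.0 is 10 degrees); "jaw": the closure, from 0 (fully open) to 1 (shut). In form: [{"tx": .., "ty": .., "tz": .., "ax": .., "ay": .., "az": .., "jaw": ..}, ...]. A call has 1 to 10 rows; each row is the pose to reach, as a shift and turn from the pose commanded when the call began, along the tool's axes at that moment; what a row does not reach only later rows make up. A row lasts 1/8 s, in which the tool goes at most 62.5 mm and 10.7 degrees, less where a joint would pass 70% of its speed; a pose out of reach is approached as far as the arm can. A call with a gripper value outside its range is refused whole. The fingers move at their own pace and stop on an object; "squeeze" is the grip in N (left out, the last holds). Time passes only in rows, so rows that repeat a pose let the fingers close. It gives the time, the measured TCP pose, the force and the opening at its end, in the units of the state.
- robot.observe(): the state, without advancing time (a new reading comes with each control period).
- robot.capture(name): name is "side" or "top" or "wrist"; returns (picture, depth): 400x640x3 uint8, red, green, blue; 400x640 float32, m along the optical axis (not along the pixel's ray), 0 where there is no reading.
- robot.camera_info(name): a dict with "mtx" (3x3 intrinsics, pixels), "R" (3x3) and "t" (3): a world point X has camera coordinates R X + t. Camera axes: x right, y down, z forward; pixel columns grow to the right and rows downward; lengths in m; the calibration is good to about 2 mm. A picture is of the moment at which its call begins: read the wrist's pose just before it. camera_info takes no time and is no camera call; for the wrist camera it gives the pose at the moment of the call.
- robot.sign_off(): hands the job in, once; it reports no verdict.
The state is a dict: "time_s": time; "joints": joint angles; "qd": joint speeds; "effort": joint torques, N m; "tcp_pos": TCP position; "orientation": TCP orientation; "ft_force": force on the tool from outside, world axes, zero at the start; "ft_torque": the same for the moment, N m; "grip_width": opening from 0.0 (shut) to 1.0 (fully open).
Only numpy, scipy, OpenCV 4.12 (cv2) and the standard library are available. Lean on these libraries where they do the work, as an engineer would, in place of code of your own. Each camera call takes 0.05 s, during which the arm holds its last target.

## Working session

There is one attempt and no reset: what is moved stays moved. The work goes in short steps, Python scripts to look and compute and a tool call to move; the robot and the scene stay as the last step left them, time stands still between calls to the robot, and variables do not carry over. Pictures are saved under pics/ and viewed, and the job is handed in when it is done.

Besides the shell and the picture viewer there is one more tool, called after "Emit:" as name(argument=value, ...) on one line, values as JSON. play_rows: Moves the arm, as the interface text tells. Its arguments: {"type":"object","properties":{"series":{"type":"array","items":{"type":"object","properties":{"tx":{"type":"number"},"ty":{"type":"number"},"tz":{"type":"number"},"ax":{"type":"number"},"ay":{"type":"number"},"az":{"type":"number"},"jaw":{"type":"number"}}}},"squeeze":{"type":"number"}},"required":["series"]}

```bash
mkdir -p pics; ls; python3 - <<'E'
from station import robot
import cv2, numpy as np
print(robot.observe(), robot.pinch_z)
for n in ("side","top"):
    p,d=robot.capture(n); cv2.imwrite(f"pics/{n}0.png",p[:,:,::-1]); np.savez(f"{n}0.npz",p=p,d=d,**{k:np.array(v) for k,v in robot.camera_info(n).items()})
    print(n,robot.camera_info(n))
E
```

```text
pics
{'time_s': 0.0, 'joints': array([-1.3711821 ,  0.41190198, -0.01276469,  1.59706234,  0.00560048,
        1.1342668 , -0.08221037]), 'qd': array([ 0.00040051,  0.00051305, -0.00135155,  0.00155494, -0.00158366,
       -0.00037408,  0.00045088]), 'effort': array([-5.36785756e-04, -6.00629854e+01,  6.81854971e-01, -2.99415350e+01,
        1.38076453e-02,  1.06780129e-02, -2.76910987e-05]), 'tcp_pos': array([0.16526905, 0.60223874, 0.23044399]), 'orientation': array([-6.07394569e-05,  1.33476108e-01,  9.91051707e-01, -7.99162042e-04]), 'ft_force': array([-0.24090324,  0.49441828,  0.16867143]), 'ft_torque': array([ 0.03427363, -0.04479328,  0.04672357]), 'grip_width': 1.0000628755210528} 0.0187
side {'mtx': array([[444.2558418 ,   0.        , 319.65975898],
       [  0.        , 444.2558418 , 189.70460073],
       [  0.        ,   0.        ,   1.        ]]), 'R': array([[ 0.65528904, -0.75531189, -0.01001159],
       [-0.48507624, -0.41060577, -0.77207768],
       [ 0.57904863,  0.51079043, -0.63544931]]), 't': array([-0.31390336,  0.26920903,  1.05918969])}
top {'mtx': array([[442.89513512,   0.        , 314.61113735],
       [  0.        , 442.89513512, 200.24915946],
       [  0.        ,   0.        ,   1.        ]]), 'R': array([[-0.01646901, -0.99971738,  0.0171443 ],
       [-0.98289779,  0.01304181, -0.18368953],
       [ 0.18341402, -0.01987628, -0.98283479]]), 't': array([-0.0181916 ,  0.49635036,  0.95211281])}
```

View pics/side0.png

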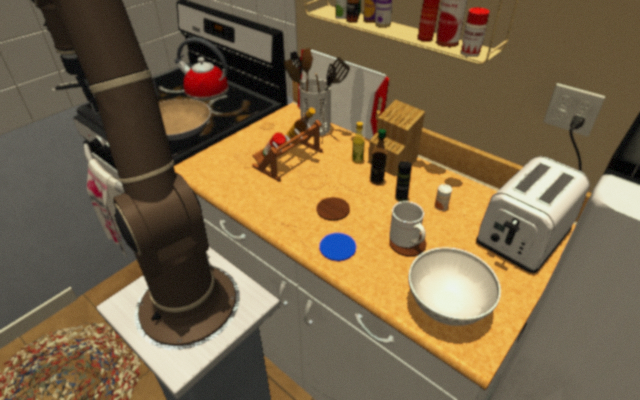

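View pics/top0.png

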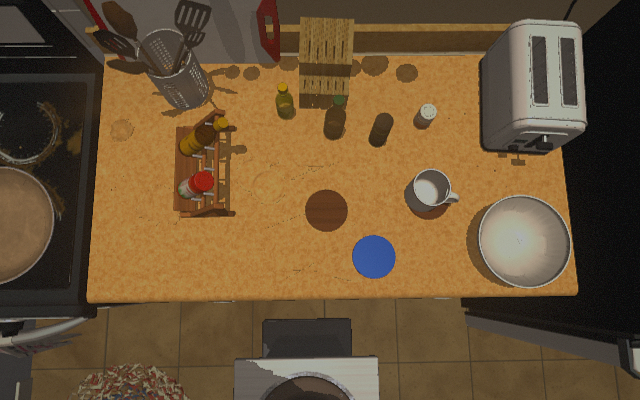

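Candidates in the top view for the bottle:
- Yellow-capped bottle leaning in the rack, (205,138): this is the one.
- Yellow-capped bottle standing free, (285,100): look-alike.
- Dark bottles (335,118) and (380,128): look-alikes.
- Red-capped jar in the rack, (197,185): to be left.

Candidates for the coaster:
- Brown disc (326,210), empty: this is the one.
- Disc under the mug (430,195): taken.
- Blue disc (374,257): look-alike.

Next is a close crop and the measurement.

```bash
cat > h.py <<'E'
import numpy as np, cv2
def load(n):
    z=np.load(n+'.npz'); return {k:z[k] for k in z}
def pts(c,mask):
    v,u=np.nonzero(mask&(c['d']>0)); z=c['d'][v,u]
    K=c['mtx']; X=np.c_[(u-K[0,2])/K[0,0]*z,(v-K[1,2])/K[1,1]*z,z]
    return (X-c['t'])@c['R']
def ray(c,u,v):
    K=c['mtx'];d=c['R'].T@np.array([(u-K[0,2])/K[0,0],(v-K[1,2])/K[1,1],1]); return -c['R'].T@c['t'],d
def onplane(c,u,v,h):
    o,d=ray(c,u,v); return o+d*(h-o[2])/d[2]
def proj(c,X):
    x=(c['R']@np.asarray(X,float).T).T+c['t']; p=(c['mtx']@x.T).T; return p[:,:2]/p[:,2:]
E
python3 - <<'E'
from h import *
t=load('top0');s=load('side0')
a=cv2.resize(t['p'][95:230,160:360],None,fx=4,fy=4,interpolation=cv2.INTER_CUBIC)
cv2.imwrite('pics/topcrop.png',a[:,:,::-1])
a=cv2.resize(s['p'][90:190,240:400],None,fx=5,fy=5,interpolation=cv2.INTER_CUBIC)
cv2.imwrite('pics/sidecrop.png',a[:,:,::-1])
for c,n in((t,'top'),(s,'side')):
    hsv=cv2.cvtColor(c['p'],cv2.COLOR_RGB2HSV)
    print(n,'depth valid',(c['d']>0).mean())
    if n=='top':
        for u,v in((326,210),(222,125),(200,182),(205,140),(374,257),(300,250),(185,195),(228,190)):
            m=np.zeros(c['d'].shape,bool);m[v-1:v+2,u-1:u+2]=1
            print((u,v),hsv[v,u],np.median(pts(c,m),0).round(4))
E
```

```text
top depth valid 0.99590625
(326, 210) [ 12 174  91] [ 0.4796 -0.0525  0.0083]
(222, 125) [ 21 236 151] [0.6223 0.1578 0.1927]
(200, 182) [  5 234 146] [0.5231 0.2138 0.1245]
(205, 140) [ 14 179  74] [0.6112 0.2047 0.1339]
(374, 257) [111 159 154] [ 0.369  -0.1602  0.0086]
(300, 250) [ 16 167 173] [3.882e-01 9.200e-03 3.000e-04]
(185, 195) [29 76 97] [0.509  0.2616 0.062 ]
(228, 190) [ 17 175 105] [0.5314 0.1776 0.    ]
side depth valid 0.9959375
```

View pics/topcrop.png

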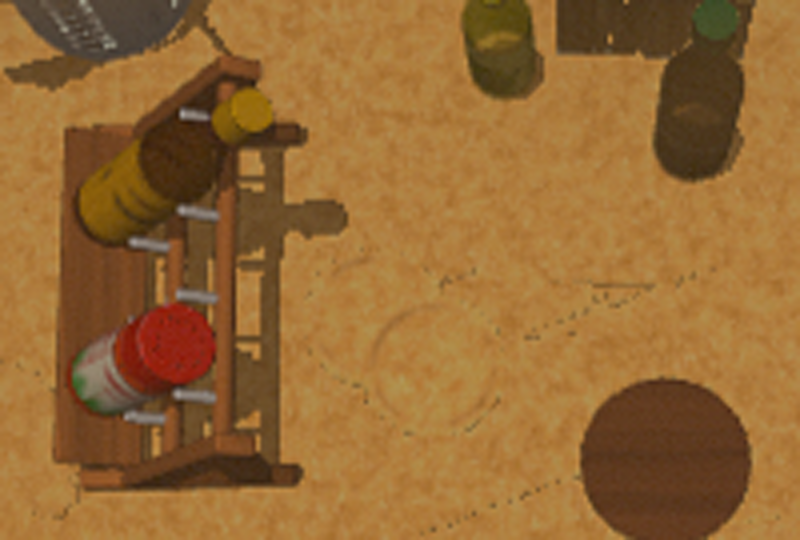

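View pics/sidecrop.png

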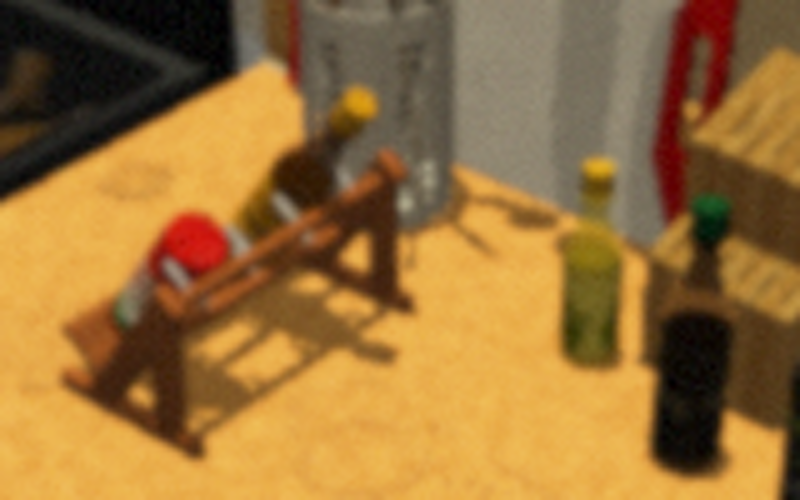

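```bash
cat > m.py <<'E'
from h import *
from scipy.optimize import least_squares
t=load('top0');hsv=cv2.cvtColor(t['p'],cv2.COLOR_RGB2HSV)
H,S,V=[hsv[...,i].astype(int) for i in range(3)]
def box(u0,v0,u1,v1):
    m=np.zeros(H.shape,bool);m[v0:v1,u0:u1]=1;return m
m=box(290,175,365,245)&(V<125)&(S>120)&(H<20)
m=cv2.morphologyEx(m.astype(np.uint8),cv2.MORPH_OPEN,np.ones((3,3)))
cs,_=cv2.findContours(m,0,1);c=max(cs,key=cv2.contourArea);e=cv2.fitEllipse(c)
E=np.array([onplane(t,*p,0.008) for p in c[:,0,:]]);(cx,cy),r=cv2.minEnclosingCircle(E[:,:2].astype(np.float32))
print('coaster ellipse',e,'->',onplane(t,*e[0],.008),'circle',cx,cy,r)
yb=box(208,112,235,135)&(H>18)&(H<27)&(S>180)&(V>90)
rj=box(190,165,216,192)&((H<7)|(H>174))&(S>200)
B=pts(t,yb);J=pts(t,rj);print(len(B),len(J),B.mean(0),J.mean(0))
th=np.radians(35);yaw=0.
for i in range(6):
    a=np.array([np.sin(yaw)*np.sin(th),-np.cos(yaw)*np.sin(th),np.cos(th)])
    # note Rz(yaw)*(0,-s,c)
    C=[]
    for P,rad in((B,.012),(J,.022)):
        s=P@a;top=np.percentile(s,97);q=P[s>top-.004]
        e1=np.array([np.cos(yaw),np.sin(yaw),0]);e2=np.cross(a,e1)
        (x,y),r=cv2.minEnclosingCircle(np.c_[q@e1,q@e2].astype(np.float32))
        C.append(x*e1+y*e2+np.median(q@a)*a); print(len(q),'r',round(r,4),C[-1].round(4))
    D=C[0]-C[1]
    yaw=np.arctan2(D[1],D[0])-np.arctan2(-.088*np.sin(th),.1)
    print('D',D.round(4),'|xy|',np.hypot(*D[:2]).round(4),'yaw deg',np.degrees(yaw).round(2))
# side check
s=load('side0');h2=cv2.cvtColor(s['p'],cv2.COLOR_RGB2HSV)
print('axis',a,'proj side cap',proj(s,[C[0],C[0]-a*.012,C[1]]),'top',proj(t,[C[0],C[0]-.1*a,C[0]-a*.198]))
O=C[0]-a*.198; Rz=np.array([[np.cos(yaw),-np.sin(yaw),0],[np.sin(yaw),np.cos(yaw),0],[0,0,1]])
print('foot',O,'expect z .03; rack origin',O-Rz@[.05,.055,.03])
# rail yaw check: points of top rail
m=box(205,100,235,215)&(H<14)
R=pts(t,m);R=R[R[:,2]>.09];print('rail',len(R),R.min(0),R.max(0))
E
python3 m.py
```

```text
coaster ellipse ((325.9734191894531, 210.2755126953125), (41.27751922607422, 42.030879974365234), 108.22972106933594) -> [ 0.47899996 -0.0524629   0.008     ] circle 0.47931280732154846 -0.052272479981184006 0.050297003239393234
139 358 [0.62668996 0.16184441 0.19054541] [0.52557724 0.21118021 0.11993166]
86 r 0.0116 [0.6283 0.157  0.1925]
243 r 0.0212 [0.5273 0.207  0.1207]
D [ 0.101  -0.05    0.0718] |xy| 0.1127 yaw deg 0.44
86 r 0.0116 [0.6283 0.157  0.1925]
246 r 0.0212 [0.5273 0.207  0.1207]
D [ 0.101  -0.05    0.0718] |xy| 0.1127 yaw deg 0.44
86 r 0.0116 [0.6283 0.157  0.1925]
246 r 0.0212 [0.5273 0.207  0.1207]
D [ 0.101  -0.05    0.0718] |xy| 0.1127 yaw deg 0.44
86 r 0.0116 [0.6283 0.157  0.1925]
246 r 0.0212 [0.5273 0.207  0.1207]
D [ 0.101  -0.05    0.0718] |xy| 0.1127 yaw deg 0.44
86 r 0.0116 [0.6283 0.157  0.1925]
246 r 0.0212 [0.5273 0.207  0.1207]
D [ 0.101  -0.05    0.0718] |xy| 0.1127 yaw deg 0.44
86 r 0.0116 [0.6283 0.157  0.1925]
246 r 0.0212 [0.5273 0.207  0.1207]
D [ 0.101  -0.05    0.0718] |xy| 0.1127 yaw deg 0.44
axis [ 0.00440005 -0.57355956  0.81915204] proj side cap [[312.3647239  109.71113178]
 [310.77543143 111.80075262]
 [279.51569314 137.18379088]] top [[222.39256157 122.02672894]
 [202.79588404 136.05613605]
 [186.51242851 147.7135829 ]]
foot [0.62747216 0.27057576 0.03027232] expect z .03; rack origin [5.77895511e-01 2.15193858e-01 2.72320951e-04]
rail 687 [0.46783578 0.16759485 0.09073823] [0.68717603 0.20906386 0.18035856]
```

```bash
cat > g.py <<'E'
from h import *
O=np.array([.62747,.27058,.0303]);a=np.array([.0044,-.57356,.81915])
P=np.vstack([pts(load(n),np.ones((400,640),bool)) for n in('top0','side0')])
e1=np.array([1,.0077,0]);e1-=a*(a@e1);e1/=np.linalg.norm(e1)
def frame(phi,z): # tool axes columns
    Z=-a;e2=np.cross(Z,e1);Y=np.cos(phi)*e1+np.sin(phi)*e2;X=np.cross(Y,Z);return np.c_[X,Y,Z],O+a*z
if __name__=='__main__':
    for phi in (0,90,-30,30):
        R,T=frame(np.radians(phi),.166);q=(P-T)@R
        print(phi,R.round(3).tolist())
        for z0,z1,n in((-.03,.0,'tips'),(-.075,-.03,'fing'),(-.25,-.075,'body')):
            k=(q[:,2]>z0)&(q[:,2]<z1)&(abs(q[:,0])<(.018 if n!='body' else .06))&(abs(q[:,1])<.09)&(np.hypot(q[:,0],q[:,1])>.016)
            w=q[k];print(n,k.sum(),'y neg',w[w[:,1]<0][:,1].max(initial=-9),'y pos',w[w[:,1]>0][:,1].min(initial=9))
E
python3 g.py
```

```text
0 [[-0.006, 1.0, -0.004], [0.819, 0.008, 0.574], [0.574, 0.0, -0.819]]
tips 0 y neg -9.0 y pos 9.0
fing 0 y neg -9.0 y pos 9.0
body 0 y neg -9.0 y pos 9.0
90 [[1.0, 0.006, -0.004], [0.008, -0.819, 0.574], [0.0, -0.574, -0.819]]
tips 0 y neg -9.0 y pos 9.0
fing 0 y neg -9.0 y pos 9.0
body 0 y neg -9.0 y pos 9.0
-30 [[-0.505, 0.863, -0.004], [0.706, 0.416, 0.574], [0.497, 0.287, -0.819]]
tips 0 y neg -9.0 y pos 9.0
fing 0 y neg -9.0 y pos 9.0
body 0 y neg -9.0 y pos 9.0
30 [[0.495, 0.869, -0.004], [0.713, -0.403, 0.574], [0.497, -0.287, -0.819]]
tips 0 y neg -9.0 y pos 9.0
fing 0 y neg -9.0 y pos 9.0
body 0 y neg -9.0 y pos 9.0
```

```bash
cat > mv.py <<'E'
import numpy as np
from scipy.spatial.transform import Rotation as Ro
from station import robot
def rel(p,R,start=None):
    o=robot.observe()
    p0,R0=start if start else (o['tcp_pos'],Ro.from_quat(np.roll(o['orientation'],-1)).as_matrix())
    return (R0.T@(np.asarray(p)-p0)/.04).round(3),(Ro.from_matrix(R0.T@R).as_rotvec(degrees=True)/10).round(3)
def cur():
    o=robot.observe();return o,Ro.from_quat(np.roll(o['orientation'],-1)).as_matrix()
E
python3 - <<'E'
from mv import *; from g import *
o,R0=cur(); R,T=frame(0,.276)
for n,p,r in(('lift',o['tcp_pos']+[.0,0,.14],R0),('mid',[.45,.25,.42],R),('over',[.628,.08,.38],R),('pre',T,R)): print(n,rel(p,r))
K=P[(P[:,2]>.2)&(P[:,0]<.85)&(P[:,0]>.15)&(P[:,1]>-.1)&(P[:,1]<.5)]
print(K.min(0),K.max(0), K[K[:,0]<.7].shape)
E
```

```text
lift (array([-0.   , -0.005, -3.5  ]), array([0., 0., 0.]))
mid (array([-9.195, -6.617, -4.727]), array([-2.269,  2.996,  7.174]))
over (array([-14.611,  -9.537,  -3.722]), array([-2.269,  2.996,  7.174]))
pre (array([-14.413,  -8.749,  -0.633]), array([-2.269,  2.996,  7.174]))
[ 0.70921143 -0.09996002  0.20001036] [0.84991517 0.39267545 0.524114  ] (0, 3)
```

Emit:
play_rows(series=[{"tz":-1.5},{"tx":-1,"ty":-0.6,"tz":-3,"ax":-0.2,"ay":0.3,"az":0.7},{"tx":-2.3,"ty":-1.6,"tz":-4,"ax":-0.5,"ay":0.6,"az":1.6},{"tx":-3.4,"ty":-2.4,"tz":-4.3,"ax":-0.8,"ay":1.0,"az":2.4},{"tx":-4.5,"ty":-3.2,"tz":-4.5,"ax":-1.0,"ay":1.3,"az":3.2},{"tx":-5.6,"ty":-4.0,"tz":-4.6,"ax":-1.25,"ay":1.65,"az":4.0},{"tx":-6.7,"ty":-4.8,"tz":-4.7,"ax":-1.5,"ay":2.0,"az":4.8},{"tx":-7.8,"ty":-5.6,"tz":-4.7,"ax":-1.75,"ay":2.3,"az":5.6},{"tx":-8.6,"ty":-6.2,"tz":-4.7,"ax":-2.0,"ay":2.65,"az":6.4},{"tx":-9.2,"ty":-6.6,"tz":-4.7,"ax":-2.27,"ay":3.0,"az":7.17,"jaw":0.4}])

```text
schema error: expected keys tx, ty, tz, ax, ay, az, jaw
```

```bash
python3 - <<'E'
from mv import *; from g import *
o,R0=cur(); print(o['joints'].round(3)); R,T=frame(0,.276)
for n,p,r in(('mid',[.45,.25,.42],R),('over',[.628,.08,.38],R),('pre',T,R)): print(n,rel(p,r))
E
```

```text
[-1.371  0.412 -0.013  1.597  0.006  1.134 -0.082]
mid (array([-9.195, -6.617, -4.727]), array([-2.269,  2.996,  7.174]))
over (array([-14.611,  -9.537,  -3.722]), array([-2.269,  2.996,  7.174]))
pre (array([-14.413,  -8.749,  -0.633]), array([-2.269,  2.996,  7.174]))
```

All keys are required in every row.

Emit:
play_rows(series=[{"tx":0,"ty":0,"tz":-1.5,"ax":0,"ay":0,"az":0,"jaw":0},{"tx":-1,"ty":-0.6,"tz":-3,"ax":-0.2,"ay":0.3,"az":0.7,"jaw":0},{"tx":-2.3,"ty":-1.6,"tz":-4,"ax":-0.5,"ay":0.6,"az":1.6,"jaw":0},{"tx":-3.4,"ty":-2.4,"tz":-4.3,"ax":-0.8,"ay":1.0,"az":2.4,"jaw":0},{"tx":-4.5,"ty":-3.2,"tz":-4.5,"ax":-1.0,"ay":1.3,"az":3.2,"jaw":0.4},{"tx":-5.6,"ty":-4.0,"tz":-4.6,"ax":-1.25,"ay":1.65,"az":4.0,"jaw":0.4},{"tx":-6.7,"ty":-4.8,"tz":-4.7,"ax":-1.5,"ay":2.0,"az":4.8,"jaw":0.4},{"tx":-7.8,"ty":-5.6,"tz":-4.7,"ax":-1.75,"ay":2.3,"az":5.6,"jaw":0.4},{"tx":-8.6,"ty":-6.2,"tz":-4.7,"ax":-2.0,"ay":2.65,"az":6.4,"jaw":0.4},{"tx":-9.2,"ty":-6.6,"tz":-4.7,"ax":-2.27,"ay":3.0,"az":7.17,"jaw":0.4}])

```text
time_s: 1.35
tcp_pos: [0.4516, 0.2486, 0.4192]
orientation: [-0.214, 0.674, 0.674, 0.213]
ft_force: [-0.2, 0.7, 0.4]
grip_width: 0.596
```

```bash
python3 - <<'E'
from mv import *; from g import *
o,R0=cur(); print(o['joints'].round(3),o['tcp_pos']); R,T=frame(0,.276)
for n,p,r in(('mid',[.45,.25,.42],R),('over',[.628,.08,.38],R),('pre',T,R)): print(n,rel(p,r))
E
```

```text
[-7.090e-01 -1.000e-03  5.080e-01  1.821e+00 -6.370e-01  1.253e+00
 -1.600e-02] [0.45164715 0.24862566 0.41922166]
mid (array([ 0.039, -0.041,  0.004]), array([ 0.016, -0.022, -0.032]))
over (array([-4.012,  4.404, -1.637]), array([ 0.016, -0.022, -0.032]))
pre (array([-5.135,  4.425,  1.353]), array([ 0.016, -0.022, -0.032]))
```

Emit:
play_rows(series=[{"tx":-1,"ty":1.1,"tz":-0.4,"ax":0,"ay":0,"az":0,"jaw":0.4},{"tx":-2,"ty":2.2,"tz":-0.8,"ax":0,"ay":0,"az":0,"jaw":0.4},{"tx":-3,"ty":3.3,"tz":-1.2,"ax":0,"ay":0,"az":0,"jaw":0.4},{"tx":-4,"ty":4.4,"tz":-1.2,"ax":0,"ay":0,"az":0,"jaw":0.4},{"tx":-4.8,"ty":4.42,"tz":-0.2,"ax":0.02,"ay":-0.02,"az":-0.03,"jaw":0.4},{"tx":-5.13,"ty":4.42,"tz":0.8,"ax":0.02,"ay":-0.02,"az":-0.03,"jaw":0.4},{"tx":-5.13,"ty":4.42,"tz":1.35,"ax":0.02,"ay":-0.02,"az":-0.03,"jaw":0.4},{"tx":-5.13,"ty":4.42,"tz":1.35,"ax":0.02,"ay":-0.02,"az":-0.03,"jaw":0.4}])

```text
time_s: 2.35
tcp_pos: [0.6278, 0.1174, 0.2566]
orientation: [-0.215, 0.669, 0.68, 0.21]
ft_force: [-0.3, 0.4, 0.6]
grip_width: 0.601
```

```bash
python3 - <<'E'
from mv import *; from g import *
o,R0=cur(); print(o['joints'].round(3),o['tcp_pos']);
for z in(.276,.2,.166): R,T=frame(0,z);print(z,rel(T,R))
i=robot.camera_info('wrist');p,d=robot.capture('wrist');cv2.imwrite('pics/w1.png',p[:,:,::-1])
c={**i,'d':d};print(proj(c,[O+a*.198,O+a*.186,O+a*.12]))
E
```

```text
[-0.378  0.52   0.63   1.64  -0.914  1.374  0.561] [0.62780256 0.11736707 0.25656965]
0.276 (array([-0.107,  0.02 , -0.069]), array([-0.038,  0.004,  0.039]))
0.2 (array([-0.106,  0.032,  1.831]), array([-0.038,  0.004,  0.039]))
0.166 (array([-0.105,  0.038,  2.681]), array([-0.038,  0.004,  0.039]))
[[322.0719234  221.4798198 ]
 [322.01665448 216.51376291]
 [321.78741603 195.91609116]]
```

View pics/w1.png

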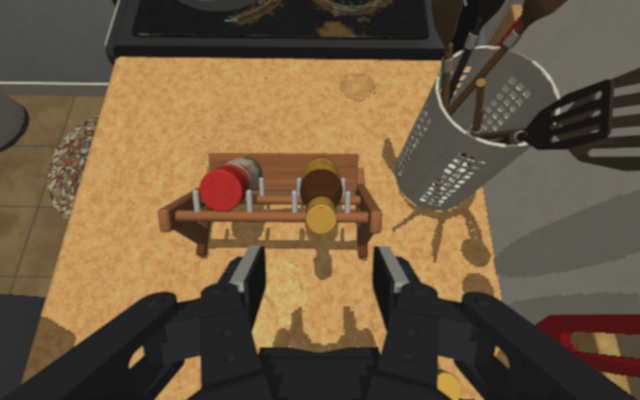

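```bash
python3 - <<'E'
from mv import *; from g import *
o,R0=cur()
i=robot.camera_info('wrist');p,d=robot.capture('wrist')
c={**i,'d':d,'p':p}
h=cv2.cvtColor(p,cv2.COLOR_RGB2HSV);m=np.zeros(d.shape,bool);m[190:245,295:345]=1
m&=(h[...,0]>18)&(h[...,0]<28)&(h[...,1]>150)&(h[...,2]>110)
q=pts(c,m);s=q@a;print(len(q),np.percentile(s,[2,50,97])-O@a)
k=s>np.percentile(s,97)-.004;q=q[k]
e2=np.cross(a,e1);(x,y),r=cv2.minEnclosingCircle(np.c_[q@e1,q@e2].astype(np.float32));C=x*e1+y*e2+np.median(q@a)*a
print('cap',C,r,'pred',O+a*.198,'lat diff e1,e2',(C-O-a*.198)@np.c_[e1,e2,a])
q=proj(c,[o['tcp_pos']]);print('tcp px',q)
cv2.imwrite('pics/w1c.png',cv2.resize(p[180:250,280:360],None,fx=8,fy=8)[:,:,::-1])
E
```

```text
870 [0.17729121 0.19758766 0.19896807]
cap [0.62747286 0.15828265 0.19312407] 0.01168147660791874 pred [0.6283412  0.15701512 0.1924917 ] lat diff e1,e2 [-0.00085856  0.00140646 -0.00021282]
tcp px [[320.95164754 261.26687616]]
```

View pics/w1c.png

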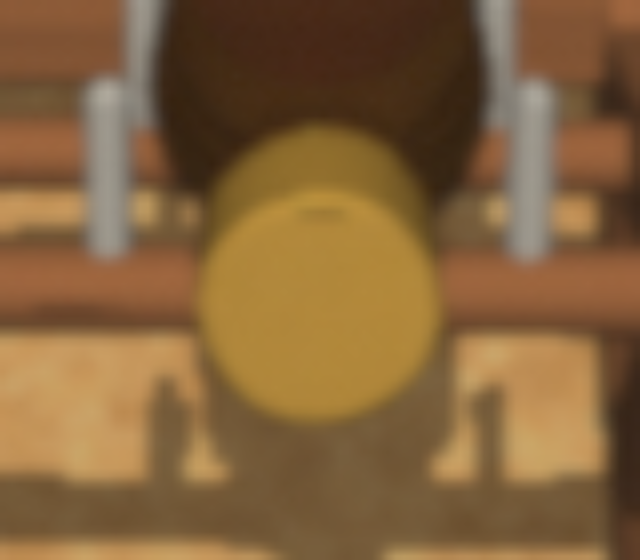

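The wrist view confirms the yellow cap, with its disc centred at about (320,218). It agrees with the top-view estimate to 1.5 mm, so I approach along the bottle's axis.

Emit:
play_rows(series=[{"tx":-0.09,"ty":0.03,"tz":0.4,"ax":-0.04,"ay":0,"az":0.04,"jaw":0.4},{"tx":-0.09,"ty":0.03,"tz":1.0,"ax":-0.04,"ay":0,"az":0.04,"jaw":0.4},{"tx":-0.09,"ty":0.03,"tz":1.6,"ax":-0.04,"ay":0,"az":0.04,"jaw":0.4},{"tx":-0.09,"ty":0.03,"tz":2.1,"ax":-0.04,"ay":0,"az":0.04,"jaw":0.4},{"tx":-0.09,"ty":0.03,"tz":2.45,"ax":-0.04,"ay":0,"az":0.04,"jaw":0.4},{"tx":-0.09,"ty":0.03,"tz":2.65,"ax":-0.04,"ay":0,"az":0.04,"jaw":0.4},{"tx":-0.09,"ty":0.03,"tz":2.7,"ax":-0.04,"ay":0,"az":0.04,"jaw":0.4},{"tx":-0.09,"ty":0.03,"tz":2.7,"ax":-0.04,"ay":0,"az":0.04,"jaw":0.4}])

```text
time_s: 3.45
tcp_pos: [0.6291, 0.1738, 0.1669]
orientation: [-0.212, 0.673, 0.676, 0.213]
ft_force: [-0.3, 0.1, -0.5]
grip_width: 0.6
```

```bash
python3 - <<'E'
from mv import *; from g import *
o,R0=cur(); print(o['joints'].round(3),o['tcp_pos'],o['ft_force'])
d=o['tcp_pos']-O;e2=np.cross(a,e1);print('bottle coords',d@e1,d@e2,d@a, 'axis angle',np.degrees(np.arccos(-R0[:,2]@a)))
R,T=frame(0,.166);print(rel(T,R))
p,d=robot.capture('wrist');cv2.imwrite('pics/w2.png',p[:,:,::-1])
E
```

```text
[-0.392  0.591  0.514  1.734 -0.994  1.178  0.608] [0.62914809 0.17384678 0.16687889] [-0.319446    0.10321357 -0.53794781]
bottle coords 0.0009359602916478627 -0.0009087539266796508 0.16736828603860385 axis angle 0.2777948503404252
(array([ 0.023, -0.024,  0.034]), array([ 0.024,  0.009, -0.006]))
```

View pics/w2.png

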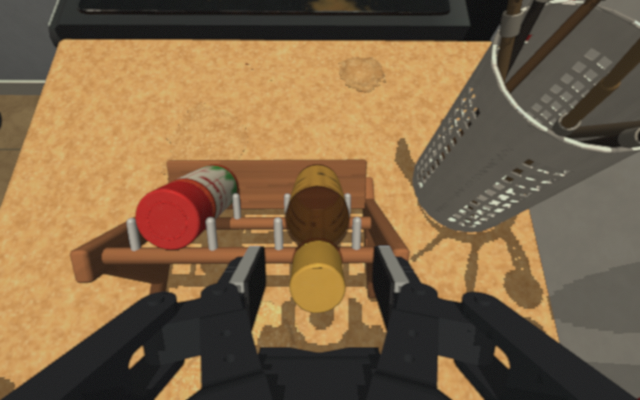

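The cap (318,275) sits between the fingers. I shift 1 mm and close.

Emit:
play_rows(squeeze=80, series=[{"tx":0.03,"ty":-0.03,"tz":0.02,"ax":0.02,"ay":0.01,"az":0,"jaw":0.55},{"tx":0.03,"ty":-0.03,"tz":0.02,"ax":0.02,"ay":0.01,"az":0,"jaw":0.65},{"tx":0.03,"ty":-0.03,"tz":0.02,"ax":0.02,"ay":0.01,"az":0,"jaw":1},{"tx":0.03,"ty":-0.03,"tz":0.02,"ax":0.02,"ay":0.01,"az":0,"jaw":1},{"tx":0.03,"ty":-0.03,"tz":0.02,"ax":0.02,"ay":0.01,"az":0,"jaw":1},{"tx":0.03,"ty":-0.03,"tz":0.02,"ax":0.02,"ay":0.01,"az":0,"jaw":1}])

```text
time_s: 4.25
tcp_pos: [0.628, 0.1755, 0.1669]
orientation: [-0.213, 0.672, 0.677, 0.212]
ft_force: [1.0, -1.7, 3.6]
grip_width: 0.241
```

```bash
python3 - <<'E'
from mv import *; from g import *
o,R0=cur(); print(o['tcp_pos'],o['ft_force'],o['grip_width']*85)
print((a)@R0/.04*.13, (a)@R0)
p,d=robot.capture('wrist');cv2.imwrite('pics/w3.png',p[:,:,::-1])
E
```

```text
[0.62795377 0.17549712 0.16690171] [ 0.99677897 -1.69483596  3.60801647] 20.479551085130524
[ 8.66381116e-04  2.52938071e-03 -3.24999428e+00] [ 2.66578805e-04  7.78270987e-04 -9.99998240e-01]
```

View pics/w3.png

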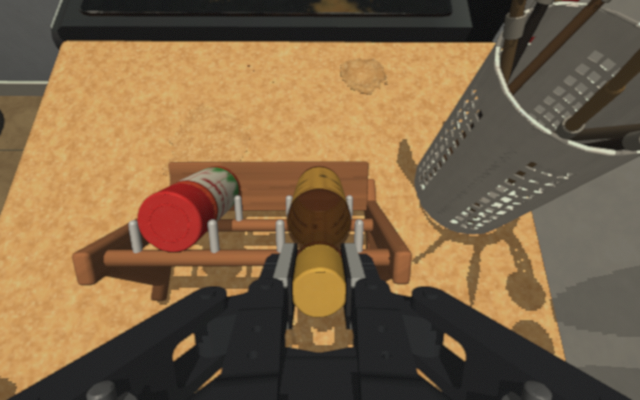

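The grip holds the cap (318,280). Next I draw it out along its axis.

Emit:
play_rows(series=[{"tx":0,"ty":0,"tz":-0.15,"ax":0,"ay":0,"az":0,"jaw":1},{"tx":0,"ty":0,"tz":-0.4,"ax":0,"ay":0,"az":0,"jaw":1},{"tx":0,"ty":0,"tz":-0.75,"ax":0,"ay":0,"az":0,"jaw":1},{"tx":0,"ty":0,"tz":-1.15,"ax":0,"ay":0,"az":0,"jaw":1},{"tx":0,"ty":0,"tz":-1.6,"ax":0,"ay":0,"az":0,"jaw":1},{"tx":0,"ty":0,"tz":-2.05,"ax":0,"ay":0,"az":0,"jaw":1},{"tx":0,"ty":0,"tz":-2.5,"ax":0,"ay":0,"az":0,"jaw":1},{"tx":0,"ty":0,"tz":-2.95,"ax":0,"ay":0,"az":0,"jaw":1},{"tx":0,"ty":0,"tz":-3.35,"ax":0,"ay":0,"az":0,"jaw":1},{"tx":0,"ty":0,"tz":-3.6,"ax":0,"ay":0,"az":0,"jaw":1}])

```text
time_s: 5.55
tcp_pos: [0.6285, 0.0921, 0.2854]
orientation: [-0.213, 0.672, 0.676, 0.212]
ft_force: [-0.2, 0.1, -3.4]
grip_width: 0.24
```

```bash
python3 - <<'E'
from mv import *; from g import *
o,R0=cur(); print(o['joints'].round(3),o['tcp_pos'],o['ft_force'],o['grip_width']*85)
Rt=np.c_[[0,1.,0],[1.,0,0],[0,0,-1.]]
for n,p,r in(('lift',o['tcp_pos']+[0,-.02,.03],R0),('above',[.479,-.052,.30],Rt),('place',[.479,-.052,.008+.166+.002],Rt)): print(n,rel(p,r))
p,d=robot.capture('wrist');cv2.imwrite('pics/w4.png',p[:,:,::-1])
p,d=robot.capture('side');cv2.imwrite('pics/s4.png',cv2.resize(p[40:240,200:460],None,fx=3,fy=3)[:,:,::-1])
E
```

```text
[-0.312  0.487  0.591  1.601 -0.867  1.41   0.526] [0.62847527 0.09208989 0.28543126] [-0.1831951   0.07539645 -3.41533478] 20.374213789436137
lift (array([ 0.02 , -0.003, -0.901]), array([0., 0., 0.]))
above (array([-2.723, -3.759, -2.351]), array([-0.01 , -3.499,  0.035]))
place (array([-4.501, -3.759,  0.189]), array([-0.01 , -3.499,  0.035]))
```

View pics/w4.png

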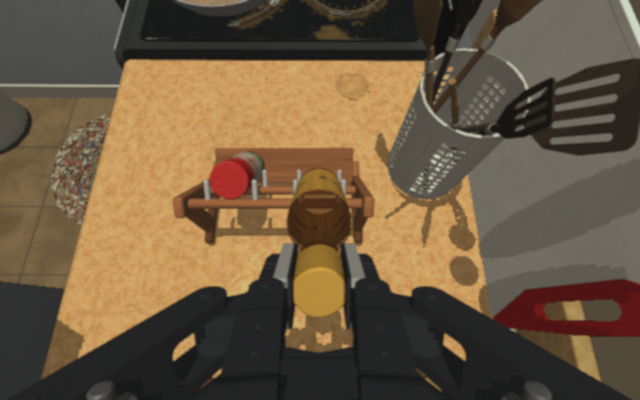

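View pics/s4.png

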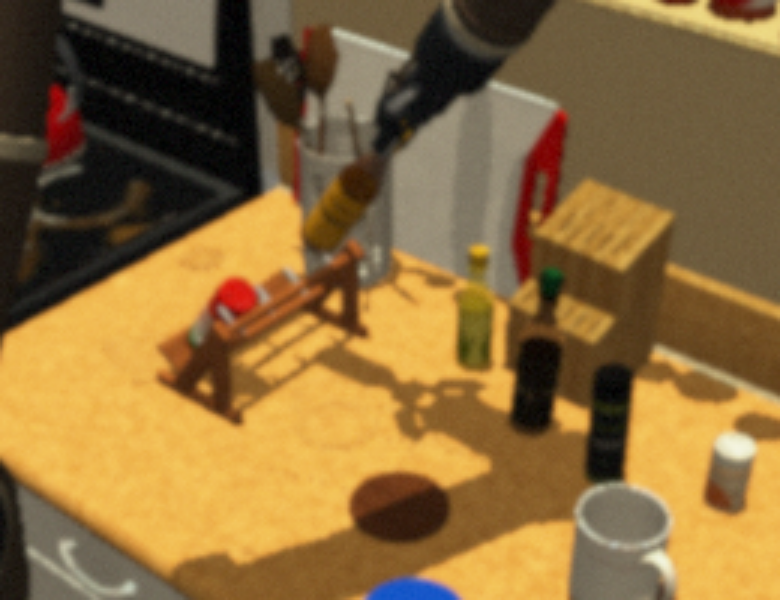

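The bottle is clear of the rack: the side view shows it above the rack at crop (340,205), held straight. The jar is still in its bay, crop (235,300). Weight is about 3.4 N. Next I lift, then carry and right it.

Emit:
play_rows(series=[{"tx":0,"ty":0,"tz":-0.4,"ax":0,"ay":0,"az":0,"jaw":1},{"tx":0,"ty":-0.1,"tz":-1.0,"ax":0,"ay":-0.15,"az":0,"jaw":1},{"tx":-0.3,"ty":-0.5,"tz":-1.5,"ax":0,"ay":-0.5,"az":0,"jaw":1},{"tx":-0.7,"ty":-1.0,"tz":-1.9,"ax":0,"ay":-1.0,"az":0,"jaw":1},{"tx":-1.1,"ty":-1.6,"tz":-2.1,"ax":0,"ay":-1.5,"az":0,"jaw":1},{"tx":-1.6,"ty":-2.2,"tz":-2.3,"ax":0,"ay":-2.0,"az":0.01,"jaw":1},{"tx":-2.0,"ty":-2.8,"tz":-2.35,"ax":0,"ay":-2.5,"az":0.02,"jaw":1},{"tx":-2.4,"ty":-3.3,"tz":-2.35,"ax":0,"ay":-3.0,"az":0.03,"jaw":1},{"tx":-2.62,"ty":-3.65,"tz":-2.35,"ax":-0.01,"ay":-3.35,"az":0.03,"jaw":1},{"tx":-2.72,"ty":-3.76,"tz":-2.35,"ax":-0.01,"ay":-3.5,"az":0.03,"jaw":1}])

```text
time_s: 6.9
tcp_pos: [0.4781, -0.0506, 0.2994]
orientation: [-0.001, 0.706, 0.708, -0.0]
ft_force: [0.5, 0.1, -2.8]
grip_width: 0.245
```

```bash
cat > chk.py <<'E'
import sys
from mv import *; from g import *
n=sys.argv[1]
o,R0=cur(); print(o['time_s'],o['joints'].round(3),o['tcp_pos'],o['ft_force'],o['grip_width']*85)
Rt=np.c_[[0,1.,0],[1.,0,0],[0,0,-1.]]
print('tilt of tool',np.degrees(np.arccos(-R0[2,2])))
for h in(.05,.01,.0): print(h,rel([.479,-.0523,.008+.1664+h],Rt))
for cn in('top','side'):
    i=robot.camera_info(cn);p,d=robot.capture(cn);c={**i,'d':d,'p':p}
    f=[.479,-.0523,.008];b=np.array([o['tcp_pos']-[0,0,.1664],o['tcp_pos']])
    print(cn,proj(c,[f]+list(b)).round(1).tolist())
    u,v=proj(c,[f])[0].astype(int);w=p[max(0,v-110):v+50,max(0,u-90):u+90]
    cv2.imwrite(f'pics/{cn}{n}.png',cv2.resize(w,None,fx=3.5,fy=3.5)[:,:,::-1]); np.savez(f'{cn}{n}.npz',**c)
    print('crop origin',max(0,u-90),max(0,v-110))
E
python3 chk.py 5
```

```text
6.9 [-0.664  0.103  0.741  1.872 -0.075  1.196  0.104] [ 0.47806297 -0.05058636  0.29943483] [ 0.53157605  0.14269145 -2.78650148] 20.837814783668374
tilt of tool 0.07038392979109295
0.05 (array([-0.045,  0.025,  1.876]), array([-0.005, -0.005,  0.011]))
0.01 (array([-0.045,  0.026,  2.876]), array([-0.005, -0.005,  0.011]))
0.0 (array([-0.046,  0.026,  3.126]), array([-0.005, -0.005,  0.011]))
top [[325.9, 210.3], [327.6, 200.9], [332.2, 182.9]]
crop origin 235 100
side [[333.1, 207.5], [332.8, 173.5], [333.4, 121.0]]
crop origin 243 97
```

View pics/side5.png

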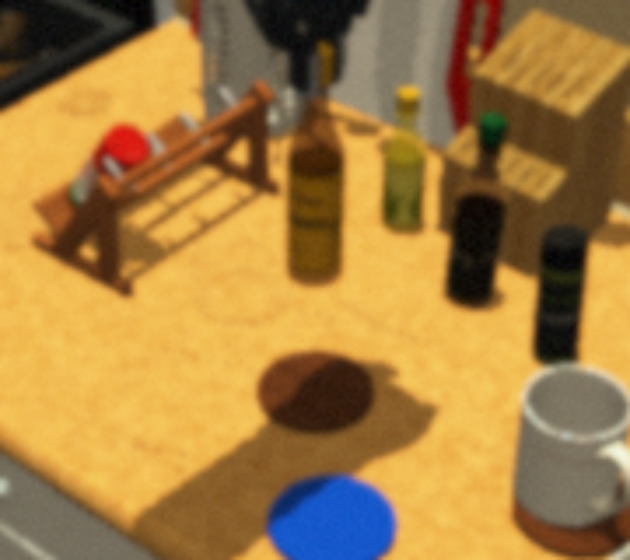

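View pics/top5.png

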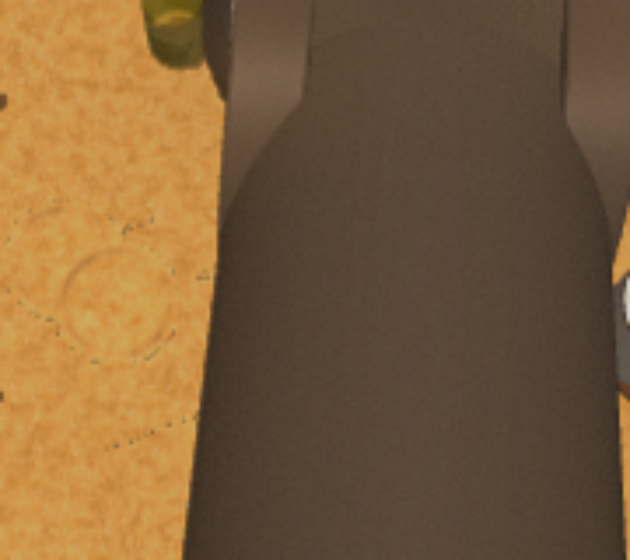

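The side view shows the bottle hanging upright, with its foot centre at crop (314,268), as predicted. Now I lower it.

Emit:
play_rows(series=[{"tx":-0.04,"ty":0.03,"tz":0.2,"ax":0,"ay":0,"az":0.01,"jaw":1},{"tx":-0.04,"ty":0.03,"tz":0.6,"ax":0,"ay":0,"az":0.01,"jaw":1},{"tx":-0.04,"ty":0.03,"tz":1.0,"ax":0,"ay":0,"az":0.01,"jaw":1},{"tx":-0.04,"ty":0.03,"tz":1.5,"ax":0,"ay":0,"az":0.01,"jaw":1},{"tx":-0.04,"ty":0.03,"tz":1.9,"ax":0,"ay":0,"az":0.01,"jaw":1},{"tx":-0.04,"ty":0.03,"tz":2.3,"ax":0,"ay":0,"az":0.01,"jaw":1},{"tx":-0.04,"ty":0.03,"tz":2.6,"ax":0,"ay":0,"az":0.01,"jaw":1},{"tx":-0.04,"ty":0.03,"tz":2.75,"ax":0,"ay":0,"az":0.01,"jaw":1},{"tx":-0.04,"ty":0.03,"tz":2.8,"ax":0,"ay":0,"az":0.01,"jaw":1},{"tx":-0.04,"ty":0.03,"tz":2.8,"ax":0,"ay":0,"az":0.01,"jaw":1}])

```text
time_s: 8.25
tcp_pos: [0.4802, -0.0525, 0.1874]
orientation: [-0.0, 0.707, 0.707, 0.0]
ft_force: [-0.4, 0.3, -2.1]
grip_width: 0.243
```

```bash
python3 chk.py 6; python3 - <<'E'
from mv import *; import cv2
p,d=robot.capture('wrist');cv2.imwrite('pics/w6.png',p[:,:,::-1])
E
```

```text
8.25 [-0.594  0.251  0.72   2.019 -0.204  0.942  0.231] [ 0.48022006 -0.05252833  0.18738627] [-0.36871173  0.31101395 -2.14838693] 20.689648363050615
tilt of tool 0.020847439222475807
0.05 (array([ 0.006, -0.031, -0.925]), array([-0.   , -0.002, -0.001]))
0.01 (array([ 0.006, -0.03 ,  0.075]), array([-0.   , -0.002, -0.001]))
0.0 (array([ 0.006, -0.03 ,  0.325]), array([-0.   , -0.002, -0.001]))
top [[325.9, 210.3], [326.2, 208.8], [329.9, 194.7]]
crop origin 235 100
side [[333.1, 207.5], [333.4, 204.0], [334.0, 157.3]]
crop origin 243 97
```

View pics/side6.png

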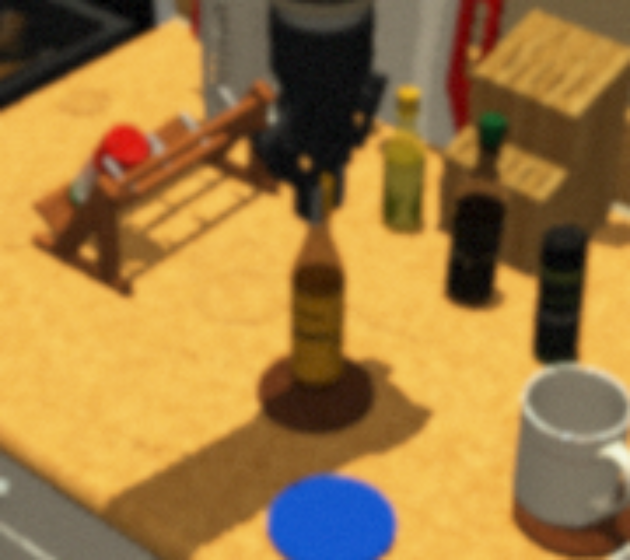

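View pics/w6.png

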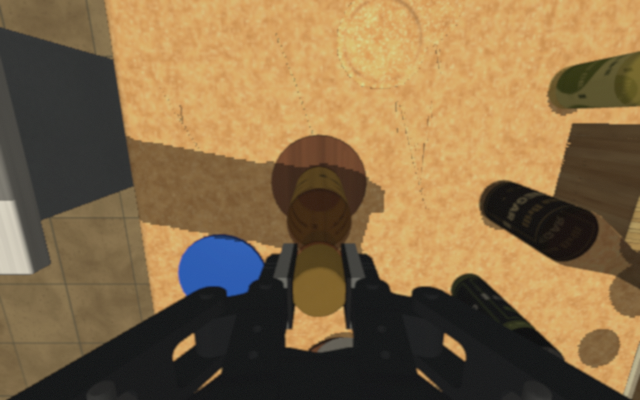

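The bottle is upright over the coaster, at crop (316,375) in the side view and (318,185) in the wrist view. I lower it slowly while watching the force.

Emit:
play_rows(series=[{"tx":0,"ty":-0.02,"tz":0.07,"ax":0,"ay":0,"az":0,"jaw":1},{"tx":0,"ty":-0.02,"tz":0.14,"ax":0,"ay":0,"az":0,"jaw":1},{"tx":0,"ty":-0.02,"tz":0.2,"ax":0,"ay":0,"az":0,"jaw":1},{"tx":0,"ty":-0.02,"tz":0.25,"ax":0,"ay":0,"az":0,"jaw":1},{"tx":0,"ty":-0.02,"tz":0.28,"ax":0,"ay":0,"az":0,"jaw":1},{"tx":0,"ty":-0.02,"tz":0.3,"ax":0,"ay":0,"az":0,"jaw":1},{"tx":0,"ty":-0.02,"tz":0.3,"ax":0,"ay":0,"az":0,"jaw":1}])

```text
time_s: 9.28
tcp_pos: [0.4796, -0.0525, 0.1758]
orientation: [-0.0, 0.707, 0.707, 0.0]
ft_force: [-1.3, 1.0, 5.1]
grip_width: 0.241
```

The foot is in contact: vertical force went from -2.8 to +5.1 N. I ease off a little, soften the grip and open gently.

Emit:
play_rows(squeeze=20, series=[{"tx":0,"ty":0,"tz":-0.015,"ax":0,"ay":0,"az":0,"jaw":1},{"tx":0,"ty":0,"tz":-0.015,"ax":0,"ay":0,"az":0,"jaw":1},{"tx":0,"ty":0,"tz":-0.015,"ax":0,"ay":0,"az":0,"jaw":1}])

```text
time_s: 9.65
tcp_pos: [0.4792, -0.0525, 0.1758]
orientation: [-0.0, 0.707, 0.707, -0.0]
ft_force: [-0.9, -0.5, 1.1]
grip_width: 0.246
```

Emit:
play_rows(series=[{"tx":0,"ty":0,"tz":0,"ax":0,"ay":0,"az":0,"jaw":0.74},{"tx":0,"ty":0,"tz":0,"ax":0,"ay":0,"az":0,"jaw":0.71},{"tx":0,"ty":0,"tz":0,"ax":0,"ay":0,"az":0,"jaw":0.66},{"tx":0,"ty":0,"tz":0,"ax":0,"ay":0,"az":0,"jaw":0.6},{"tx":0,"ty":0,"tz":0,"ax":0,"ay":0,"az":0,"jaw":0.5},{"tx":0,"ty":0,"tz":0,"ax":0,"ay":0,"az":0,"jaw":0.4},{"tx":0,"ty":0,"tz":0,"ax":0,"ay":0,"az":0,"jaw":0.3},{"tx":0,"ty":0,"tz":0,"ax":0,"ay":0,"az":0,"jaw":0.3}])

```text
time_s: 10.65
tcp_pos: [0.4792, -0.0525, 0.1757]
orientation: [-0.0, 0.707, 0.707, -0.0]
ft_force: [-0.2, -0.7, 1.5]
grip_width: 0.701
```

```bash
python3 chk.py 7; python3 - <<'E'
from mv import *; import cv2
p,d=robot.capture('wrist');cv2.imwrite('pics/w7.png',p[:,:,::-1])
E
```

```text
10.65 [-0.585  0.267  0.713  2.034 -0.22   0.916  0.245] [ 0.4791762  -0.05250877  0.17574061] [-0.17387501 -0.7123501   1.46216954] 59.618602845292514
tilt of tool 0.037522291669804336
0.05 (array([ 0.006, -0.005, -1.216]), array([-0.003, -0.002, -0.001]))
0.01 (array([ 0.005, -0.005, -0.216]), array([-0.003, -0.002, -0.001]))
0.0 (array([ 0.005, -0.004,  0.034]), array([-0.003, -0.002, -0.001]))
top [[325.9, 210.3], [326.0, 210.1], [329.6, 196.4]]
crop origin 235 100
side [[333.1, 207.5], [333.2, 207.1], [333.7, 161.0]]
crop origin 243 97
```

View pics/side7.png

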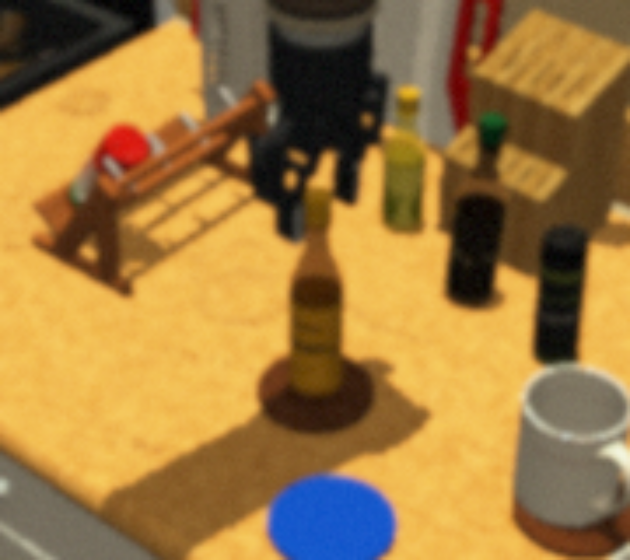

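View pics/w7.png

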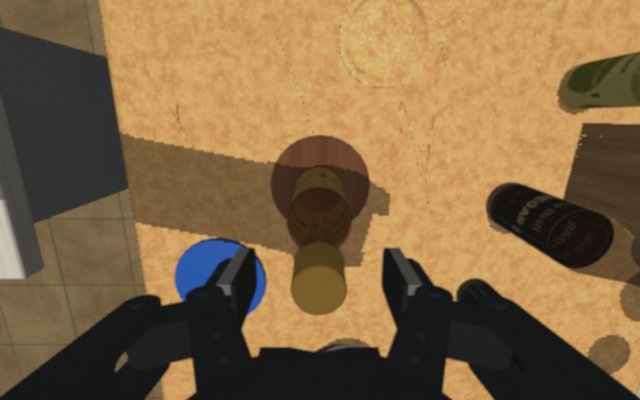

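Released: the cap (318,275) in the wrist view is free between the open fingers and the bottle stands. I retreat straight up.

Emit:
play_rows(series=[{"tx":0,"ty":0,"tz":-0.2,"ax":0,"ay":0,"az":0,"jaw":0.3},{"tx":0,"ty":0,"tz":-0.6,"ax":0,"ay":0,"az":0,"jaw":0.3},{"tx":0,"ty":0,"tz":-1.2,"ax":0,"ay":0,"az":0,"jaw":0.3},{"tx":0,"ty":0,"tz":-2.0,"ax":0,"ay":0,"az":0,"jaw":0.3},{"tx":0,"ty":0,"tz":-2.8,"ax":0,"ay":0,"az":0,"jaw":0.3},{"tx":0.8,"ty":0,"tz":-3.4,"ax":0,"ay":0,"az":0,"jaw":0.3},{"tx":2,"ty":0,"tz":-3.6,"ax":0,"ay":0,"az":0,"jaw":0.3},{"tx":3.2,"ty":0,"tz":-3.6,"ax":0,"ay":0,"az":0,"jaw":0.3},{"tx":4,"ty":0,"tz":-3.6,"ax":0,"ay":0,"az":0,"jaw":0.3},{"tx":4,"ty":0,"tz":-3.6,"ax":0,"ay":0,"az":0,"jaw":0.3}])

```text
time_s: 12.05
tcp_pos: [0.4791, 0.1101, 0.3207]
orientation: [-0.0, 0.706, 0.709, 0.0]
ft_force: [0.8, -0.4, -0.1]
grip_width: 0.701
```

```bash
python3 chk.py 8; python3 - <<'E'
from h import *
t=load('top8');h=cv2.cvtColor(t['p'],cv2.COLOR_RGB2HSV)
cv2.imwrite('pics/top8f.png',t['p'][:,:,::-1])
m=np.zeros((400,640),bool);m[150:240,280:380]=1
q=pts(t,m);k=(q[:,2]>.17)&(q[:,2]<.215)&(np.hypot(q[:,0]-.479,q[:,1]+.052)<.05);q=q[k];print('cap',len(q),q.mean(0) if len(q) else 0,q[:,2].max(initial=0))
top=q[q[:,2]>.203]
if len(top): print(cv2.minEnclosingCircle(top[:,:2].astype(np.float32)),np.median(top[:,2]))
# jar
m=np.zeros((400,640),bool);m[165:192,190:216]=1
m&=((h[...,0]<7)|(h[...,0]>174))&(h[...,1]>200);J=pts(t,m);print('jar',len(J),J.mean(0),'was .5256 .2112 .1199')
E
```

```text
12.05 [-0.881  0.105  0.618  1.811 -0.065  1.245 -0.24 ] [0.4791253  0.11008809 0.32065589] [ 0.77899802 -0.38606938 -0.1403729 ] 59.60904695166953
tilt of tool 0.041876658518665434
0.05 (array([-4.061, -0.02 ,  2.403]), array([ 0.001, -0.004,  0.024]))
0.01 (array([-4.062, -0.021,  3.403]), array([ 0.001, -0.004,  0.024]))
0.0 (array([-4.062, -0.021,  3.653]), array([ 0.001, -0.004,  0.024]))
top [[325.9, 210.3], [247.9, 199.5], [234.5, 180.6]]
crop origin 235 100
side [[333.1, 207.5], [290.6, 146.0], [287.4, 94.1]]
crop origin 243 97
cap 145 [ 0.47633011 -0.05248066  0.20218246] 0.20973626606676646
((0.4785626530647278, -0.05266785994172096), 0.011387179605662823) 0.2063338383060654
jar 0 [nan nan nan] was .5256 .2112 .1199<stdin>:10: RuntimeWarning: Mean of empty slice.
  ret = um.true_divide(
```

View pics/top8f.png

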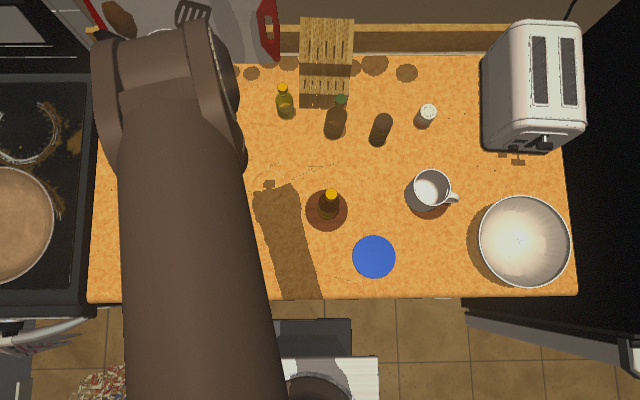

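View pics/side8.png

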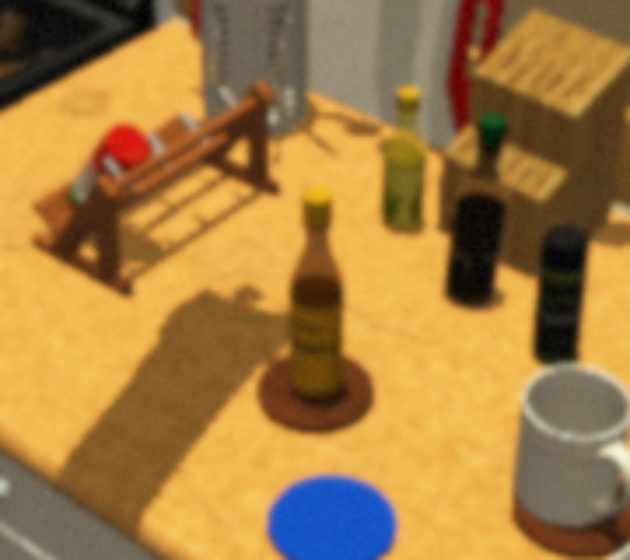

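The bottle stands centred, with the top of its cap at (.4786, -.0527, .206). The arm hides the jar from above, so I check it in the side view and then hand in.

```bash
python3 - <<'E'
from h import *
from station import robot
for n in('side0','side8'):
    c=load(n);h=cv2.cvtColor(c['p'],cv2.COLOR_RGB2HSV);m=np.zeros((400,640),bool);m[125:155,262:292]=1
    m&=((h[...,0]<7)|(h[...,0]>172))&(h[...,1]>190);v,u=np.nonzero(m);print(n,len(u),u.mean(),v.mean(),np.median(pts(c,m),0))
o=robot.observe();print(o['time_s'],np.abs(o['qd']).max(),o['ft_force'])
print(robot.sign_off())
E
```

```text
side0 120 277.875 138.75 [0.52101378 0.20843856 0.11729695]
side8 124 277.86290322580646 138.80645161290323 [0.52181399 0.20890069 0.11646595]
12.15 0.01988931536087849 [ 0.09319348 -0.99960794  0.01043538]
the job is handed in; nothing more can be done
None
```

The bottle now stands by itself in the middle of the empty brown coaster, and I handed the job in at 12.15 s; the hand-in reports no verdict. I gripped it by the yellow cap, drew it out of the rack along its own axis and set it down until the force showed contact. Then I let go and backed the arm away.

- **Bottle:** the cap centre is at (0.4786, -0.0527) m against the coaster centre (0.479, -0.052) m, within about 1 mm. The cap top is at 0.206 m, which matches a 198 mm bottle on an 8 mm coaster, and the side view shows it upright.
- **Jar:** it is unmoved to within about 1 mm in the side view. The top-view check of the jar gave nothing, because the arm hid it.
- **Robot:** the gripper hung free about 0.16 m to the side at hand-in. The arm was almost still, at no more than 0.02 rad/s.
- **Not checked:** I took no separate reading of wobble over time. Pictures before and after the arm withdrew show the bottle in the same place.

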